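# Pack up the front of a heavy bench power supply with a pry bar

## Task

The heavy power supply leans forward on its worn front feet: lay the pry bar over the wooden fulcrum block with its blade under the low front edge, push the held handle down gently to raise that edge, swing the handle sideways under the steel bench hook and let go, so that the bar keeps the edge up. Slide the middle-thickness packer, flat on the bench and in line with the strip of tape, about a third of its length under the raised edge. Then free the bar, let the supply down gently to stand level on the packer, and lay the bar flat, low down and clear of the supply, the block and the hook, without shoving the supply out of place, upsetting the tin on it or disturbing the jar and the toolbox.

Things in the scene. Friction and masses are not known exactly. Their poses are not given: they have to be found in the camera images.
- psu: Heavy grey bench power supply (2 to 3.3 kg, loose): case 150 mm deep (x), 200 wide (y), 40 tall, knobbed front facing -x. Rear feet 26 mm long (x +52 to +68, y +-85 mm), worn front feet 16 mm (x -68, y +-85), so it leans forward 0.079 rad. Origin on the bench under its middle; at the start its z is vertical, x points level from front to rear. Raising the front edge turns it about the rear feet.
- psu_edge (a point): Middle of the lower front edge of the power supply's case (edge runs along psu y, 200 mm long). About 16 mm above the bench at the start, 26 mm when the supply stands level.
- psu_edge_a (a point): Point on the same lower edge 90 mm from its middle towards psu +y.
- psu_edge_b (a point): Point on the same lower edge 90 mm from its middle towards psu -y.
- fulcrum: Wooden fulcrum block fixed to the bench about 55 mm out from the supply's edge, about 48 mm to one side of the edge's middle: 44 mm (x) by 76 mm (y), with a rounded ridge (radius 8 mm) along y over its middle, crest 26 mm above the bench. Origin on the bench below the crest's middle; x points towards the supply, y along the ridge.
- hook: Dark steel bench hook fixed about 130 mm behind the fulcrum (x towards the supply): flat roof, underside 40 mm, top 48 mm high, spans x +-12, y -10 to +32 mm, on a post at y +22 to +32 mm. The bar's handle enters from the open -y side. Foot plate 4 mm high: x +-25, y +25 to +55 mm. Origin on the bench below where the tucked bar lies.
- tape: Strip of paper tape on the bench, 100 mm (x) by 34 mm (y), no thickness worth mentioning, in front of the supply on the half that the fulcrum is not on: it marks the line along which the packer goes. Origin at its middle, about 55 mm out from the edge; x points towards the supply.
- bar_rest: Fixed wooden rest for the bar: two battens 30 mm high, 16 mm thick and 70 mm long (along y) at x = +70 and x = -95 mm. Origin on the bench.
- bar_mid (a point): Steel pry bar (0.34 kg), 220 mm long along x; this point at mid-length, 7 mm above its flat underside. Handle 14 x 14 mm from x = -110 to +55 mm; blade 5 mm thick (flush with the underside), 22 mm wide, from x = +55 to the tip at x = +110 mm. z is up at the start, when it lies flat on the rest, aligned with it within 0.05 rad.
- packer_mid (a point): The packer to use: plywood block 110 mm (x) by 34 mm (y) by 26 mm thick, lying flat; point at its centre. Of the three plywood blocks it is the one of middle thickness; they lie side by side in any order.
- thin_packer_mid (a point): Plywood block of the same outline, 13 mm thick (wrong size); point at its centre.
- thick_packer_mid (a point): Plywood block of the same outline, 44 mm thick (wrong size); point at its centre.
- tin: Closed aluminium tin, 48 mm across, 50 mm tall, standing on the rear half of the power supply. Origin at its underside.
- jar: Screw-top jar 60 mm across, 85 mm tall. Origin at its underside.
- toolbox: Open blue metal box 90 x 150 x 50 mm. Origin at its underside.
Not all that is in view belongs to the job. Leave any turquoise or yellow look-alike of the part that bears bar_mid alone. What is shaped like the fulcrum but red is not meant.

How it is judged:
On the way, in this order (a step that is already met when the one before it is completed fails the run):
1. the edge is raised clear of its level height by the held bar, bearing on the fulcrum block (height (world z) of psu_edge above 0.0265 m and contact force between bar and psu above 1 N and contact force between bar and fulcrum above 1 N and contact force between the fingers and bar above 1 N), for 0.1 s.
2. the bar, let go, is kept down by the hook and keeps the edge raised (height (world z) of psu_edge above 0.0265 m and contact force between bar and psu above 1 N and contact force between bar and hook above 0.5 N and contact force between the fingers and bar below 0.1 N), for 0.2 s.
3. the packer lies flat on the line of the tape with at least 20 mm of it under the raised edge, while the bar still carries the edge (x of packer_mid in the frame of psu above -0.111 m and y of packer_mid in the frame of tape between -0.02 and 0.02 m and angle between the x axis of packer_mid and the x axis of tape, either way round below 0.25 rad and height (world z) of packer_mid below 0.018 m and contact force between bar and psu above 1 N), for 0.1 s.
At the end, for the whole second after the job is handed in: Supply level on the packer: front edge 23.5-28.5 mm up at both ends, over 2 N on the packer; packer 20 mm or more under the edge, within 20 mm and 0.25 rad of the tape's line; bar flat (0.17 rad), its middle under 60 mm high, not touching supply, fulcrum or hook; bar and supply at rest (height (world z) of psu_edge_a between 0.0235 and 0.0285 m and height (world z) of psu_edge_b between 0.0235 and 0.0285 m and contact force between psu and packer above 2 N and x of packer_mid in the frame of psu above -0.111 m and y of packer_mid in the frame of tape between -0.02 and 0.02 m and angle between the x axis of packer_mid and the x axis of tape, either way round below 0.25 rad and contact force between bar and psu below 0.05 N and contact force between bar and fulcrum below 0.05 N and contact force between bar and hook below 0.05 N and height (world z) of bar_mid below 0.06 m and angle between bar_mid's own x axis and vertical between 1.4 and 1.74 rad and linear speed of each of bar, psu below 0.02 m/s).
It fails at once if the power supply is pushed more than 30 mm out of place (distance of psu from where it was at the start of the episode above 0.03 m).
It fails at once if the supply is jerked or dropped: it moves faster than 0.1 m/s (linear speed of psu above 0.1 m/s).
It fails at once if the tin on the supply tips over or falls off (angle between tin's own z axis and vertical above 0.4 rad or height (world z) of tin below 0.04 m).
It fails at once if the jar or the toolbox is moved more than 25 mm (distance of any of jar, toolbox from where it was at the start of the episode above 0.025 m).
It also fails if it takes over 72 s, if anything falls off the work surface, if the arm or the gripper's body presses on something with over 40 N, if the wrist force passes 120 N, or if a joint passes its speed limit or range.

## Robot

A 6-joint arm with a two-finger parallel gripper is mounted at the origin on the work surface. World frame = base frame: x ahead of the robot, y to its left, z up, the work surface at z = 0. Lengths are in m, angles in rad, forces in N, time in s.
With the tool pointing down it reaches from about 0.35 to 0.975 m from the base axis. Payload 4.9 kg.
Tool frame: the origin (TCP) lies midway between the tips of the shut fingers; the grasp point (between the pads) lies bot.grip_point_offset behind it (bot.grip_point_offset is the distance from the TCP to the grasp point, in m); z points along the fingers, y is the line along which they close (so a half turn about z gives the same grasp; the last joint's range is limited). The gripper opens to 85 mm and grips with 20 to 120 N. Pads are 22 mm wide; open, the fingers measure 114 mm over their backs; the gripper's body (76 mm by 85 mm) begins 54 mm behind the grasp point. The pads swing forward as they close: fully open they stand 13 mm farther back than shut.
Start: joints at [1.024, 0.053, 1.613, -0, 1.476, -0.119], TCP at [0.259, 0.569, 0.231] pointing down, gripper open.
Joint ranges: [-3.01, 3.01], [-1.01, 2.22], [0.06, 2.58], [-1.02, 4.17], [0.09, 2.62], [-3.14, 3.14]. Speed limits (rad/s): [2.57, 2.57, 3.14, 3.14, 3.14, 3.14].

## Interface

Orientations are given as a unit quaternion [w, x, y, z].
In Python, from workcell import status, vision, bot gives the robot as it stands.
- The arm moves only by the shell command python3 -m crank 'ROWS' [OPENING] [FORCE]. ROWS is JSON, a list of rows, each a list of 2 entries, a list of its own where there are three numbers: the shift along the tool's x, y, z each as a share of 40 cm, from -1 to 1, then the turn, a rotation vector about the tool's x, y, z each as a share of pi rad, from -1 to 1. In form: [[[tx, ty, tz], [wx, wy, wz]], ...]. A call has 1 to 10 rows; each row shifts and turns the commanded pose from where the row before left it, along the tool's axes as they then stand; what a row does not reach is not made up. A row lasts 1/10 s, in which the tool goes at most 50 mm and 8.59 degrees, less where a joint would pass 70% of its speed; a pose out of reach is approached as far as the arm can. A call with a number of a shift or a turn outside -1 to 1 is refused whole. A call with a gripper value outside its range is refused whole. OPENING is the gripper command: -1 is shut, 1 is fully open, values between are in proportion, set as the call begins (- or left out, the last holds). The fingers move at their own pace and stop on an object; FORCE is the grip in N (left out, the last holds). Time passes only in rows, so rows that do not move let the fingers close. It gives the time, the measured TCP pose, the force, the opening and the grip force at its end, in the units of the state.
- status.state(): the state, without advancing time (a new reading comes with each control period).
- vision.snapshot(name): name is "scene" or "top"; returns a dict with "color" (420x560x3 uint8, blue, green, red), "z_map" (420x560 float32, m along the optical axis (not along the pixel's ray), 0 where there is no reading), "camera_matrix" (3x3 intrinsics, pixels), "R" (3x3) and "t" (3): a world point X has camera coordinates R X + t. Camera axes: x right, y down, z forward; pixel columns grow to the right and rows downward; lengths in m; the calibration is good to about 2 mm. A picture is of the moment at which its call begins.
- bot.close_job(): hands the job in; it is judged then, once.
The state is a dict: "t": time; "q": joint angles; "joint_vel": joint speeds; "joint_torque": joint torques, N m; "ee_pos": TCP position; "tcp_rot": TCP orientation; "ft_force": force on the tool from outside, world axes, zero at the start; "wrist_torque": the same for the moment, N m; "grip_width": opening from 0.0 (shut) to 1.0 (fully open); "grasp_force": force on a finger pad.
Only numpy, scipy, OpenCV 4.12 (cv2) and the standard library are available. Lean on these libraries where they do the work, as an engineer would, in place of code of your own. Each camera call takes 0.05 s, during which the arm holds its last target. There are 200 camera calls.

## Working session

There is one attempt and no reset: what is moved stays moved. The work goes in short steps, Python scripts to look and compute and a shell command to move; the robot and the scene stay as the last step left them, time stands still between calls to the robot, and variables do not carry over. Pictures are saved under pics/ and viewed, at most 10 in all, crops included, and the job is handed in when it is done.

```bash
mkdir -p pics; ls; python3 - <<'E'
from workcell import status, vision, bot
import cv2,numpy as np
print(status.state()); print(bot.grip_point_offset)
for n in("scene","top"):
    s=vision.snapshot(n); np.savez(n+"0.npz",**s); cv2.imwrite(f"pics/{n}0.png",s["color"]); print(s["camera_matrix"],s["R"],s["t"])
E
```

```text
pics
{'t': 0.0, 'q': array([ 1.02400078e+00,  5.33711194e-02,  1.61429243e+00,  4.71112704e-06,
        1.47597368e+00, -1.19043729e-01]), 'joint_vel': array([-1.32026298e-03,  4.22876355e-04,  8.59699476e-04,  6.72210942e-06,
       -5.81154095e-04, -1.15839890e-03]), 'joint_torque': array([ 1.99218761e-03, -3.93693030e+01, -3.70174062e+01, -7.50699019e-05,
        7.33627821e-03,  9.24059634e-06]), 'ee_pos': array([0.25896762, 0.5681482 , 0.2300551 ]), 'tcp_rot': array([-3.36303815e-04,  2.12249191e-01,  9.77215041e-01, -9.65390927e-04]), 'ft_force': array([-0.70778482,  0.32928398, -0.02788287]), 'wrist_torque': array([ 0.03970227, -0.00496823,  0.01486426]), 'grasp_force': 0.0, 'grip_width': 1.0007735990930893}
0.0187
[[394.81236354   0.         277.5297969 ]
 [  0.         394.81236354 212.19807642]
 [  0.           0.           1.        ]] [[ 0.7423206   0.66989103  0.01435703]
 [ 0.4268313  -0.45624681 -0.78080337]
 [-0.51650282  0.58573446 -0.62461186]] [-0.37803917 -0.12405836  1.40223469]
[[386.42376491   0.         279.44999594]
 [  0.         386.42376491 205.84216603]
 [  0.           0.           1.        ]] [[-0.02461861 -0.99965374  0.00929124]
 [-0.99357569  0.02343988 -0.11071547]
 [ 0.11045935 -0.01195721 -0.99380871]] [0.05152039 0.48057765 0.93206085]
```

View pics/scene0.png

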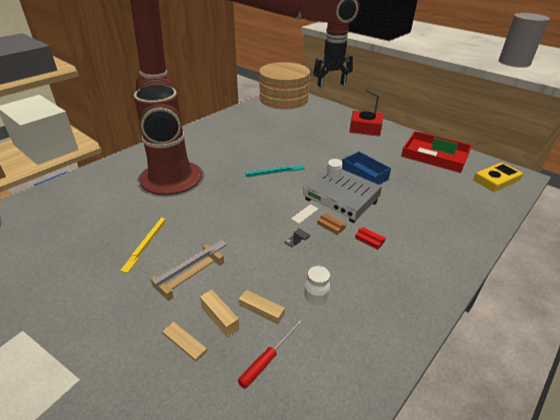

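View pics/top0.png

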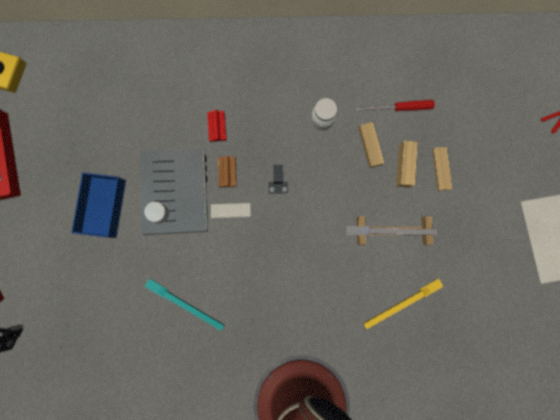

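The top view shows the supply at (174,192), front facing image right (world -y). The brown fulcrum is at (228,171) with the red decoy at (217,125). The hook is at (278,180), the tape at (231,210) and the bar on its rest at (390,230). The three packers are at (372,144), (408,163) and (442,168).

Look-alikes:
- **Bar:** grey (390,230), turquoise (185,303) and yellow (403,304). I choose the grey one.
- **Packers:** to be chosen by measured height.
- **Fulcrum:** brown.

```bash
cat > h.py <<'E'
import numpy as np,cv2
def cloud(s):
    K,R,t,z=s["camera_matrix"],s["R"],s["t"],s["z_map"]
    v,u=np.mgrid[0:z.shape[0],0:z.shape[1]]
    c=np.stack([(u-K[0,2])/K[0,0]*z,(v-K[1,2])/K[1,1]*z,z],-1)
    return (c-t)@R      # R^T (c-t)
def proj(s,X):
    c=s["R"]@np.array(X)+s["t"]; p=s["camera_matrix"]@c; return p[:2]/p[2]
def rect(P,m):
    q=P[m]; r=cv2.minAreaRect((q[:,:2]*1000).astype(np.float32))
    b=cv2.boxPoints(r); e=[b[1]-b[0],b[2]-b[1]]; e=max(e,key=np.linalg.norm)
    return np.round(r[0],1),np.round(sorted(r[1]),1),round(float(np.degrees(np.arctan2(e[1],e[0])))%180,1)
E
python3 - <<'E'
from h import *
s=dict(np.load("top0.npz")); P=cloud(s); H=P[...,2]; 
def roi(u0,u1,v0,v1):
    m=np.zeros(H.shape,bool); m[v0:v1,u0:u1]=1; return m&(s["z_map"]>0)
print("bench z",[np.round(np.median(H[r]),4) for r in (roi(300,330,200,240),roi(200,230,240,270),roi(300,330,140,160))])
for n,b,lo in [("pA",(355,388,118,170),.006),("pB",(395,422,136,190),.006),("pC",(430,456,142,195),.006),
 ("psu",(135,212,142,240),.03),("ful",(214,240,150,192),.008),("hook",(262,294,160,197),.02),("hookfoot",(262,294,160,197),.003),
 ("bar+rest",(340,442,210,248),.015),("bat1",(355,368,210,248),.015),("bat2",(422,435,210,248),.015),("tin",(140,170,198,226),.09),("jar",(308,342,94,130),.075),("box",(70,128,170,242),.01)]:
    m=roi(*b)&(H>lo); h=H[m]; mm=m&(H>np.percentile(h,60)-.006)
    print(n,"med/p90 z",np.round(np.percentile(h,[10,50,90]),4),rect(P,m),"top:",rect(P,mm))
# tape
g=s["color"].min(-1)
m=roi(205,256,198,222)&(g>130); print("tape",rect(P,m))
m=roi(344,440,222,240)&(H>.033); q=P[m]; print("bar",rect(P,m))
for x in np.arange(-.36,-.08,.02):
    k=q[abs(q[:,1]-x)<.006]
    if len(k): print(round(x,2),np.round([np.median(k[:,0]),k[:,0].min(),k[:,0].max(),np.median(k[:,2])],4))
print("bar y",q[:,1].min(),q[:,1].max())
c=cv2.resize(s["color"][100:250,200:460],None,fx=3,fy=3,interpolation=2); cv2.imwrite("pics/crop1.png",c)
E
```

```text
bench z [np.float64(0.0004), np.float64(0.0003), np.float64(0.0007)]
pA med/p90 z [0.0179 0.0263 0.0287] (array([ 635.4, -197.3]), array([ 35.7, 110.6]), 12.1) top: (array([ 635.6, -197.3]), array([ 35.5, 110.1]), 12.3)
pB med/p90 z [0.0201 0.0437 0.0462] (array([ 580.9, -282.1]), array([ 35.6, 110.5]), 172.1) top: (array([ 581. , -282.1]), array([ 35.6, 110.5]), 172.1)
pC med/p90 z [0.0105 0.0134 0.0158] (array([ 571.8, -388.1]), array([ 56.8, 110. ]), 2.5) top: (array([ 571.6, -378.7]), array([ 36.1, 110.1]), 3.7)
psu med/p90 z [0.0562 0.0619 0.0687] (array([522.3, 293.8]), array([154.1, 201.3]), 1.8) top: (array([522.3, 295.7]), array([150.6, 201.1]), 1.9)
ful med/p90 z [0.0165 0.0196 0.0265] (array([574.6, 171.3]), array([43.6, 76.5]), 179.8) top: (array([574.6, 171.3]), array([43.6, 76.5]), 179.8)
hook med/p90 z [0.045  0.0482 0.0505] (array([562.2,  42.9]), array([22.4, 42.2]), 179.0) top: (array([562.2,  42.9]), array([22.1, 42.2]), 178.7)
hookfoot med/p90 z [0.0034 0.0097 0.0495] (array([556.4,  42.8]), array([79.6, 93.6]), 178.6) top: (array([562.2,  42.9]), array([22.1, 42.
[... 802 characters left out ...]
ay([494.5, 484.9]), array([ 92.9, 149.9]), 171.8) top: (array([494.5, 485.3]), array([ 92.2, 149.9]), 171.8)
tape (array([476.6, 164.5]), array([35. , 99.2]), 90.9)
bar (array([ 415.1, -229.6]), array([ 36.7, 218.2]), 87.8)
-0.34 [0.4071 0.4021 0.4142 0.0443]
-0.32 [0.4074 0.3931 0.4148 0.0442]
-0.3 [0.409  0.4031 0.4153 0.0441]
-0.28 [0.4132 0.4058 0.4182 0.0434]
-0.26 [0.4113 0.4061 0.4187 0.045 ]
-0.24 [0.4129 0.4068 0.4191 0.0441]
-0.22 [0.4123 0.4073 0.4197 0.0436]
-0.2 [0.4148 0.4078 0.4203 0.0442]
-0.18 [0.4155 0.4084 0.426  0.0431]
-0.16 [0.4166 0.4066 0.4364 0.0358]
-0.14 [0.4169 0.4072 0.4269 0.0358]
-0.12 [0.4172 0.4076 0.4271 0.0364]
bar y -0.3385026759876152 -0.12040273005086648
```

View pics/crop1.png

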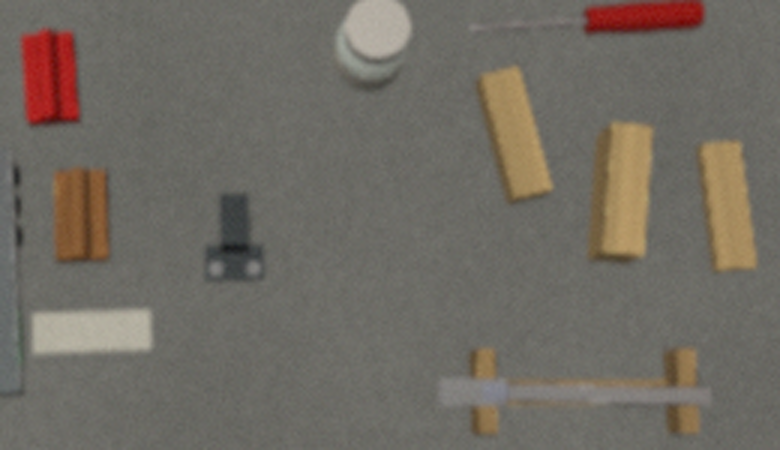

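The packer to use is the one at (372,144): 26 mm high, centre (0.635,-0.197). The thick one is at (408,163) and the thin one at (442,168). The bar is grey and lies with its tip towards +y. The crop confirms the brown fulcrum and shows the hook open on its upper side (+x). Next is a small planner that prints the rows.

```bash
cat > plan.py <<'E'
# plan.py "x y z yaw nosedown [n]" ... : grasp-point waypoints (mm, deg) -> prints rows (tool-frame shares) from the measured pose
import sys,json,numpy as np
from scipy.spatial.transform import Rotation as Ro
from workcell import status,bot
OFF=bot.grip_point_offset
def ori(yaw,nd): return Ro.from_euler('z',yaw,degrees=True)*Ro.from_euler('x',np.pi)*Ro.from_euler('y',-nd,degrees=True)
def now():
    s=status.state(); w,x,y,z=s["tcp_rot"]; r=Ro.from_quat([x,y,z,w]); p=np.array(s["ee_pos"]); return s,p,r
def show():
    s,p,r=now(); g=p-OFF*r.apply([0,0,1]); X=r.apply([1,0,0])
    print("t%.1f grip"%s["t"],np.round(g*1000,1),"yaw %.1f nd %.1f"%(np.degrees(np.arctan2(X[1],X[0])),np.degrees(-np.arcsin(X[2]))),
      "F",np.round(s["ft_force"],1),"T",np.round(s["wrist_torque"],2),"w %.3f gf %.1f"%(s["grip_width"],s["grasp_force"]),"q6 %.2f"%s["q"][5])
if __name__=="__main__":
    show(); _,p,r=now(); rows=[]
    for a in sys.argv[1:]:
        v=[float(k) for k in a.split()]; R2=ori(v[3],v[4]); P2=np.array(v[:3])/1000+OFF*R2.apply([0,0,1])
        rv=(r.inv()*R2).as_rotvec(); d=P2-p
        n=int(v[5]) if len(v)>5 else max(1,int(np.ceil(max(np.linalg.norm(d)/.045,np.linalg.norm(rv)/.13))))
        for i in range(n):
            q=r*Ro.from_rotvec(rv/n*i)
            rows.append([[round(k,3) if n<0 else round(k,4) for k in q.inv().apply(d/n)/.4],[round(k,4) for k in rv/n/np.pi]])
        p,r=P2,R2
    for i in range(0,len(rows),10): print(json.dumps(rows[i:i+10],separators=(',',':')))
E
python3 plan.py "480 200 230 120 0" "411.5 -257.5 120 87.6 0"
```

```text
t0.1 grip [259.  568.2 248.9] yaw 155.5 nd -0.0 F [ 0.4 -0.6  0.3] T [-0.    0.05  0.04] w 1.002 gf 0.0 q6 -0.12
[[[-0.0885,-0.0608,0.0048],[-0.0001,0.0,0.0197]],[[-0.0921,-0.0552,0.0048],[-0.0001,0.0,0.0197]],[[-0.0953,-0.0494,0.0048],[-0.0001,0.0,0.0197]],[[-0.0982,-0.0434,0.0048],[-0.0001,0.0,0.0197]],[[-0.1007,-0.0373,0.0048],[-0.0001,0.0,0.0197]],[[-0.1028,-0.031,0.0048],[-0.0001,0.0,0.0197]],[[-0.1045,-0.0246,0.0047],[-0.0001,0.0,0.0197]],[[-0.1058,-0.018,0.0047],[-0.0001,0.0,0.0197]],[[-0.1067,-0.0115,0.0047],[-0.0001,0.0,0.0197]],[[-0.1073,-0.0048,0.0047],[-0.0001,0.0,0.0197]]]
[[[-0.0823,-0.0655,0.025],[-0.0,-0.0,0.0164]],[[-0.0855,-0.0612,0.025],[-0.0,-0.0,0.0164]],[[-0.0885,-0.0567,0.025],[-0.0,-0.0,0.0164]],[[-0.0913,-0.0521,0.025],[-0.0,-0.0,0.0164]],[[-0.0939,-0.0473,0.025],[-0.0,-0.0,0.0164]],[[-0.0962,-0.0424,0.025],[-0.0,-0.0,0.0164]],[[-0.0983,-0.0374,0.025],[-0.0,-0.0,0.0164]],[[-0.1,-0.0323,0.025],[-0.0,-0.0,0.0164]],[[-0.1016,-0.0271,0.025],[-0.0,-0.0,0.0164]],[[-0.1028,-0.0219,0.025],[-0.0,-0.0,0.0164]]]
[[[-0.1038,-0.0166,0.025],[-0.0,-0.0,0.0164]]]
```

```bash
python3 -m crank '[[[-0.088,-0.061,0.005],[0,0,0.02]],[[-0.092,-0.055,0.005],[0,0,0.02]],[[-0.095,-0.049,0.005],[0,0,0.02]],[[-0.098,-0.043,0.005],[0,0,0.02]],[[-0.101,-0.037,0.005],[0,0,0.02]],[[-0.103,-0.031,0.005],[0,0,0.02]],[[-0.104,-0.025,0.005],[0,0,0.02]],[[-0.106,-0.018,0.005],[0,0,0.02]],[[-0.107,-0.011,0.005],[0,0,0.02]],[[-0.107,-0.005,0.005],[0,0,0.02]]]' 1 60 | tail -3
python3 -m crank '[[[-0.082,-0.066,0.025],[0,0,0.016]],[[-0.086,-0.061,0.025],[0,0,0.016]],[[-0.088,-0.057,0.025],[0,0,0.016]],[[-0.091,-0.052,0.025],[0,0,0.016]],[[-0.094,-0.047,0.025],[0,0,0.016]],[[-0.096,-0.042,0.025],[0,0,0.016]],[[-0.098,-0.037,0.025],[0,0,0.016]],[[-0.1,-0.032,0.025],[0,0,0.016]],[[-0.102,-0.027,0.025],[0,0,0.016]],[[-0.103,-0.022,0.025],[0,0,0.016]]]'|tail -3
python3 -m crank '[[[-0.104,-0.017,0.025],[0,0,0.016]],[[0,0,0],[0,0,0]],[[0,0,0],[0,0,0]]]'|tail -3
python3 plan.py "411.5 -257.5 60 87.6 0" "411.5 -257.5 37 87.6 0"
```

```text
ft_force: [0.7, -0.4, -0.1]
grip_width: 0.998
grasp_force: 0.0
ft_force: [1.4, 1.3, -0.0]
grip_width: 0.999
grasp_force: 0.0
ft_force: [0.3, -0.1, 0.2]
grip_width: 0.995
grasp_force: 0.0
t2.4 grip [ 408.2 -257.3  119.3] yaw 87.7 nd -0.1 F [ 0.3 -0.1  0.2] T [-0.01  0.09  0.03] w 0.995 gf 0.0 q6 -0.68
[[[-0.0002,0.0043,0.0741],[-0.0002,-0.0002,0.0003]],[[-0.0001,0.0042,0.0741],[-0.0002,-0.0002,0.0003]],[[0.0,-0.0,0.0575],[0.0,0.0,0.0]]]
```

```bash
python3 -m crank '[[[0,0.004,0.074],[0,0,0]],[[0,0.004,0.074],[0,0,0]],[[0,0,0.058],[0,0,0]],[[0,0,0],[0,0,0]]]' >/dev/null
python3 -m crank '[[[0,0,0],[0,0,0]],[[0,0,0],[0,0,0]],[[0,0,0],[0,0,0]],[[0,0,0],[0,0,0]],[[0,0,0],[0,0,0]],[[0,0,0],[0,0,0]]]' -1 80 
python3 plan.py "411.5 -257.5 100 87.6 0"
python3 - <<'E'
import numpy as np
# bar poses on fulcrum: grip centre for yaw, nosedown
def pose(yaw,th,edgept_x=573,ins=13,hover=0,back=0,s=-28):
    yaw,th=np.radians(yaw),np.radians(th)
    ye=221.5+(edgept_x-524.7)*0.032
    h=np.array([np.cos(yaw),np.sin(yaw)])
    u_e=(ye-171.3)/h[1]      # ridge to edge along the bar
    # underside param d: u=8sin+d cos ; z=18+8cos-d sin
    d_t=(u_e+ins-back-8*np.sin(th))/np.cos(th)
    d=d_t-110+s
    u=8*np.sin(th)+d*np.cos(th)+7*np.sin(th); z=18+8*np.cos(th)-d*np.sin(th)+7*np.cos(th)+hover
    d_e=(u_e-8*np.sin(th))/np.cos(th)
    g=np.array([edgept_x,ye])+h*(u-u_e)
    print("yaw %.1f nd %.1f"%tuple(np.degrees([yaw,th])),"grip",np.round([*g,z],1),"edge blade top",round(18+8*np.cos(th)-d_e*np.sin(th)+5*np.cos(th)+hover,1),"tip under z",round(18+8*np.cos(th)-d_t*np.sin(th)+hover,1))
pose(98.6,19.8,hover=10,back=40); pose(98.6,19.8,hover=1,back=40);pose(98.6,19.8)
for t in (17,12,6,0,-1.5,-3): pose(98.6,t)
pose(89.5,-1.5);pose(89.5,0)
E
```

```text
t: 3.4
ee_pos: [0.4125, -0.2577, 0.02]
tcp_rot: [0.001, 0.721, 0.693, -0.0]
ft_force: [-1.5, 1.3, 6.4]
grip_width: 0.145
grasp_force: 79.4
t3.4 grip [ 412.5 -257.7   38.7] yaw 87.8 nd 0.1 F [-1.5  1.3  6.4] T [0.13 0.19 0.03] w 0.145 gf 79.4 q6 -0.67
[[[0.0002,-0.0012,-0.0766],[0.0001,0.0001,0.0006]],[[0.0002,-0.0012,-0.0766],[0.0001,0.0001,0.0006]]]
yaw 98.6 nd 19.8 grip [596.1  70.3  80.7] edge blade top 22.4 tip under z 27.4
yaw 98.6 nd 19.8 grip [596.1  70.3  71.7] edge blade top 13.4 tip under z 18.4
yaw 98.6 nd 19.8 grip [590.1 109.9  56.3] edge blade top 12.4 tip under z 3.0
yaw 98.6 nd 17.0 grip [590.5 107.4  53.4] edge blade top 15.1 tip under z 6.4
yaw 98.6 nd 12.0 grip [591.  103.9  47.8] edge blade top 19.9 tip under z 12.3
yaw 98.6 nd 6.0 grip [591.5 100.9  40.6] edge blade top 25.5 tip under z 19.2
yaw 98.6 nd 0.0 grip [591.7  99.5  33. ] edge blade top 31.0 tip under z 26.0
yaw 98.6 nd -1.5 grip [591.7  99.3  31.1] edge blade top 32.4 tip under z 27.7
yaw 98.6 nd -3.0 grip [591.7  99.3  29.2] edge blade top 33.7 tip under z 29.4
yaw 89.5 nd -1.5 grip [571.9  97.9  31.1] edge blade top 32.4 tip under z 27.7
yaw 89.5 nd 0.0 grip [571.9  98.1  33. ] edge blade top 31.0 tip under z 26.0
```

```bash
python3 -m crank '[[[0,-0.001,-0.077],[0,0,0]],[[0,-0.001,-0.077],[0,0,0]],[[0,0,-0.077],[0,0,0]]]'; python3 plan.py "596 60 135 98.6 19.8" "596 66 90 98.6 19.8 2"
python3 - <<'E'
from workcell import vision
from h import *
s=vision.snapshot("top"); P=cloud(s); m=(P[...,2]>.07)&(s["z_map"]>0); m[:, :330]=0; m[:200]=0;m[260:]=0
m[:,470:]=0
cv2.imwrite("pics/lift.png",cv2.resize(s["color"][180:280,320:460],None,fx=4,fy=4))
E
```

```text
t: 3.7
ee_pos: [0.4102, -0.2564, 0.1109]
tcp_rot: [-0.001, 0.721, 0.693, -0.0]
ft_force: [0.5, 0.1, -3.9]
grip_width: 0.145
grasp_force: 78.7
t3.7 grip [ 410.3 -256.4  129.6] yaw 87.8 nd -0.1 F [ 0.5  0.1 -3.9] T [-0.1  -0.07 -0.02] w 0.145 gf 78.7 q6 -0.67
[[[0.0881,0.0485,-0.0018],[-0.0012,-0.0123,-0.0066]],[[0.0869,0.0503,-0.0049],[-0.0012,-0.0123,-0.0066]],[[0.0856,0.0522,-0.0081],[-0.0012,-0.0123,-0.0066]],[[0.0842,0.0539,-0.0111],[-0.0012,-0.0123,-0.0066]],[[0.0825,0.0557,-0.0141],[-0.0012,-0.0123,-0.0066]],[[0.0808,0.0575,-0.0171],[-0.0012,-0.0123,-0.0066]],[[0.0788,0.0592,-0.0199],[-0.0012,-0.0123,-0.0066]],[[0.0768,0.0609,-0.0227],[-0.0012,-0.0123,-0.0066]],[[0.0746,0.0625,-0.0254],[-0.0012,-0.0123,-0.0066]],[[0.026,0.0011,0.0504],[0.0,0.0,0.0]]]
[[[0.026,0.0011,0.0504],[0.0,0.0,0.0]]]
```

View pics/lift.png

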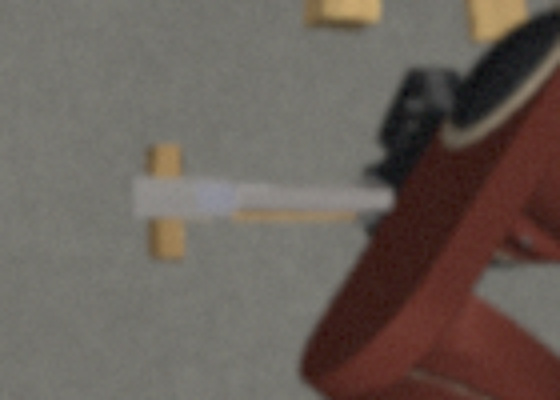

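The crop shows the bar lifted in the gripper, with its blade tip at crop (135,195).

```bash
python3 -m crank '[[[0.088,0.049,-0.002],[-0.001,-0.012,-0.0066]],[[0.087,0.05,-0.005],[-0.001,-0.012,-0.0066]],[[0.086,0.052,-0.008],[-0.001,-0.012,-0.0066]],[[0.084,0.054,-0.011],[-0.001,-0.012,-0.0066]],[[0.082,0.056,-0.014],[-0.001,-0.012,-0.0066]],[[0.081,0.057,-0.017],[-0.001,-0.012,-0.0066]],[[0.079,0.059,-0.02],[-0.001,-0.012,-0.0066]],[[0.077,0.061,-0.023],[-0.001,-0.012,-0.0066]],[[0.075,0.062,-0.025],[-0.001,-0.012,-0.0066]],[[0,0,0],[0,0,0]]]' >/dev/null;  python3 -m crank '[[[0.026,0,0.05],[0,0,0]],[[0,0,0],[0,0,0]],[[0,0,0],[0,0,0]]]'; python3 plan.py "596 70 84 98.6 19.8 2"
cat > bar.py <<'E'
from workcell import vision
from h import *
from plan import now,OFF
s=vision.snapshot("top"); P=cloud(s); H=P[...,2]; s2,p,r=now()
g=p-OFF*r.apply([0,0,1]); L=(P-g)@r.as_matrix()   # tool-frame coords about grip point
m=(s["z_map"]>0)&(abs(L[...,1])<.03)&(abs(L[...,2])<.02)&(L[...,0]>.03)&(L[...,0]<.2)&(H>.0)
q=L[m]*1000
for a in range(35,175,10):
    k=q[abs(q[:,0]-a)<5]; k=k[k[:,2]<k[:,2].min()+9] if len(k) else k
    if len(k)>2: print(a,"ymid %.1f w %.1f ztop %.1f n%d"%((k[:,1].min()+k[:,1].max())/2,np.ptp(k[:,1]),np.median(k[:,2]),len(k)))
print("max x",np.sort(q[:,0])[-5:])
E
python3 bar.py
```

```text
t: 5.05
ee_pos: [0.5955, 0.0557, 0.0938]
tcp_rot: [0.126, 0.643, 0.747, -0.113]
ft_force: [-0.4, -0.1, -2.3]
grip_width: 0.145
grasp_force: 79.0
t5.0 grip [594.7  61.9 111.5] yaw 98.7 nd 19.5 F [-0.4 -0.1 -2.3] T [0.29 0.04 0.03] w 0.145 gf 79.0 q6 0.10
[[[0.0205,0.0035,0.0291],[-0.0012,-0.0009,0.0003]],[[0.0206,0.0034,0.029],[-0.0012,-0.0009,0.0003]]]
105 ymid 9.1 w 4.0 ztop 4.8 n7
115 ymid 9.1 w 3.8 ztop 4.4 n7
125 ymid 8.6 w 3.4 ztop 5.0 n5
135 ymid 8.6 w 3.5 ztop 6.4 n6
max x [131.49606709 132.89181958 134.61650016 135.92775853 137.63816891]
```

```bash
python3 -m crank '[[[0.02,0.003,0.029],[-0.001,-0.001,0]],[[0.02,0.003,0.029],[-0.001,-0.001,0]],[[0,0,0],[0,0,0]],[[0,0,0],[0,0,0]]]' >/dev/null; python3 bar.py; python3 plan.py "596 70.3 77 98.6 19.8 2" "596 70.3 73 98.6 19.8 4"
```

```text
max x [118.21189525 125.36331139 130.08611017 132.62995693 136.96730506]
t5.5 grip [597.2  70.1  85.8] yaw 98.7 nd 19.8 F [-0.3 -0.2 -3.1] T [ 0.26  0.02 -0.03] w 0.148 gf 79.0 q6 0.13
[[[0.0042,-0.0015,0.0101],[0.0003,0.0001,0.0002]],[[0.0042,-0.0015,0.0101],[0.0003,0.0001,0.0002]],[[0.0008,-0.0,0.0024],[0.0,0.0,0.0]],[[0.0008,-0.0,0.0024],[0.0,0.0,0.0]],[[0.0008,-0.0,0.0024],[0.0,0.0,0.0]],[[0.0008,-0.0,0.0024],[0.0,0.0,0.0]]]
```

```bash
python3 -m crank '[[[0.004,-0.002,0.01],[0,0,0]],[[0.004,-0.002,0.01],[0,0,0]],[[0,0,0],[0,0,0]],[[0,0,0],[0,0,0]]]' >/dev/null; python3 -c "from plan import show;show()"
for i in 1; do python3 -m crank '[[[0.001,0,0.0024],[0,0,0]],[[0.001,0,0.0024],[0,0,0]],[[0,0,0],[0,0,0]]]' >/dev/null;python3 -c "from plan import show;show()"; python3 -m crank '[[[0.001,0,0.0024],[0,0,0]],[[0,0,0],[0,0,0]]]' >/dev/null;python3 -c "from plan import show;show()"; done
```

```text
t6.0 grip [595.5  70.1  77.3] yaw 98.7 nd 19.8 F [-0.5  0.8 -3.4] T [0.31 0.05 0.05] w 0.147 gf 79.0 q6 0.14
t6.2 grip [595.7  70.3  75.3] yaw 98.6 nd 19.8 F [ 0.8  0.1 -2.5] T [ 0.31  0.09 -0.04] w 0.145 gf 79.0 q6 0.14
t6.5 grip [595.6  70.3  74.1] yaw 98.6 nd 19.8 F [-0.1  0.5 -3. ] T [0.26 0.1  0.  ] w 0.142 gf 79.0 q6 0.14
```

```bash
for i in 1 2 3; do python3 -m crank '[[[0.001,0,0.0024],[0,0,0]],[[0,0,0],[0,0,0]]]' >/dev/null;python3 -c "from plan import show;show()"; done
```

```text
t6.7 grip [595.8  70.4  73.3] yaw 98.6 nd 19.8 F [ 0.7  0.6 -3.2] T [ 0.37  0.05 -0.04] w 0.139 gf 79.1 q6 0.14
t6.8 grip [595.9  70.5  72.5] yaw 98.6 nd 19.8 F [-0.7  0.8 -1.8] T [0.37 0.12 0.03] w 0.147 gf 79.3 q6 0.14
t7.0 grip [596.1  70.5  71.7] yaw 98.6 nd 19.8 F [ 0.4 -0.1 -0.1] T [ 0.42  0.15 -0.  ] w 0.145 gf 79.6 q6 0.14
```

```bash
python3 -m crank '[[[0,0,-0.0025],[0,0,0]],[[0.013,0,0],[0,0,0]],[[0.013,0,0],[0,0,0]],[[0.013,0,0],[0,0,0]],[[0,0,0],[0,0,0]]]' >/dev/null;python3 -c "from plan import show;show()"; for i in 1 2; do python3 -m crank '[[[0.013,0,0],[0,0,0]],[[0.013,0,0],[0,0,0]],[[0,0,0],[0,0,0]]]' >/dev/null;python3 -c "from plan import show;show()"; done
```

```text
t7.5 grip [593.1  86.6  66.3] yaw 98.7 nd 19.7 F [ 0.3  2.1 -0.9] T [ 0.85  0.07 -0.04] w 0.141 gf 79.5 q6 0.17
t7.8 grip [591.8  96.1  62.9] yaw 98.7 nd 19.8 F [-0.2  3.6 -1.1] T [ 0.89  0.04 -0.02] w 0.148 gf 79.6 q6 0.19
t8.2 grip [590.3 105.7  59.4] yaw 98.7 nd 19.8 F [ 0.5  2.2 -0.5] T [ 0.84  0.01 -0.05] w 0.148 gf 79.6 q6 0.21
```

```bash
python3 -m crank '[[[0.011,0,0],[0,0,0]],[[0,0,0],[0,0,0]]]' >/dev/null;python3 -c "from plan import show;show()"; python3 - <<'E'
from workcell import vision
import cv2,numpy as np
a=vision.snapshot("scene")["color"][150:270,260:400]; b=vision.snapshot("top")["color"][140:240,190:310]
cv2.imwrite("pics/ins.png",np.hstack([cv2.resize(a,(560,480),interpolation=2),cv2.resize(b,(240,480),interpolation=2)]))
E
```

```text
t8.3 grip [589.8 109.4  58.1] yaw 98.6 nd 19.8 F [ 1.   2.  -0.5] T [ 0.73 -0.05 -0.  ] w 0.148 gf 79.6 q6 0.21
```

View pics/ins.png

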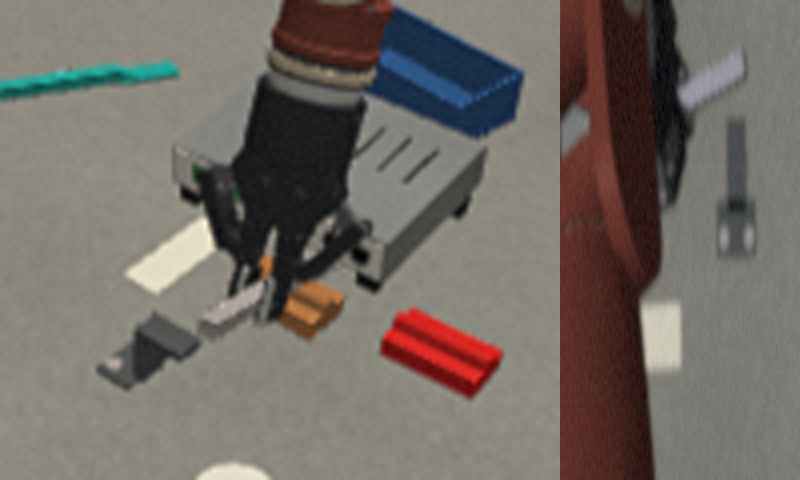

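The scene view shows the blade going over the brown fulcrum at crop (310,305) under the front edge, with the handle end beside the hook's open side at (205,325).

```bash
python3 plan.py "591 104 49.8 98.6 12 6" "591.5 100.8 42.6 98.6 6 4"
```

```text
t8.4 grip [589.8 109.3  58.1] yaw 98.6 nd 19.8 F [ 1.2  4.  -0.5] T [ 0.88 -0.01 -0.04] w 0.146 gf 79.6 q6 0.21
[[[0.0001,0.0001,0.004],[0.0002,0.0072,0.0]],[[0.0,0.0001,0.004],[0.0002,0.0072,0.0]],[[-0.0001,0.0001,0.004],[0.0002,0.0072,0.0]],[[-0.0002,0.0001,0.004],[0.0002,0.0072,0.0]],[[-0.0003,0.0001,0.004],[0.0002,0.0072,0.0]],[[-0.0004,0.0001,0.004],[0.0002,0.0072,0.0]],[[0.0002,0.0,0.0048],[0.0,0.0083,0.0]],[[0.0001,0.0,0.0048],[0.0,0.0083,0.0]],[[-0.0001,0.0,0.0048],[0.0,0.0083,0.0]],[[-0.0002,0.0,0.0048],[0.0,0.0083,0.0]]]
```

```bash
python3 -m crank '[[[0,0,0.004],[0,0.0072,0]],[[0,0,0.004],[0,0.0072,0]],[[0,0,0.004],[0,0.0072,0]],[[0,0,0.004],[0,0.0072,0]],[[0,0,0.004],[0,0.0072,0]],[[0,0,0.004],[0,0.0072,0]]]' >/dev/null; python3 -c "from plan import show;show()"; python3 -m crank '[[[0,0,0.0048],[0,0.0083,0]],[[0,0,0.0048],[0,0.0083,0]],[[0,0,0.0048],[0,0.0083,0]],[[0,0,0.0048],[0,0.0083,0]],[[0,0,0],[0,0,0]]]' >/dev/null
python3 plan.py "591.7 99.2 35 98.6 0 4" "591.7 98.9 31.2 98.6 -3 3"
```

```text
t9.1 grip [590.2 104.7  49.6] yaw 98.6 nd 11.8 F [-1. 10. -1.] T [ 1.31  0.27 -0.06] w 0.149 gf 79.8 q6 0.09
t9.6 grip [590.6 101.9  42.2] yaw 98.6 nd 5.8 F [-1.8 10.2  0.8] T [ 1.56  0.3  -0.08] w 0.146 gf 79.8 q6 -0.01
[[[-0.0001,0.0004,0.0046],[0.0001,0.008,0.0]],[[-0.0003,0.0004,0.0046],[0.0001,0.008,0.0]],[[-0.0004,0.0004,0.0046],[0.0001,0.008,0.0]],[[-0.0005,0.0004,0.0046],[0.0001,0.008,0.0]],[[0.0006,-0.0,0.0031],[0.0,0.0056,0.0]],[[0.0005,-0.0,0.0032],[0.0,0.0056,0.0]],[[0.0005,-0.0,0.0032],[0.0,0.0056,0.0]]]
```

```bash
python3 -m crank '[[[0,0,0.0046],[0,0.008,0]],[[0,0,0.0046],[0,0.008,0]],[[0,0,0.0046],[0,0.008,0]],[[0,0,0.0046],[0,0.008,0]],[[0.0005,0,0.0032],[0,0.0056,0]],[[0.0005,0,0.0032],[0,0.0056,0]],[[0.0005,0,0.0032],[0,0.0056,0]],[[0,0,0],[0,0,0]]]' >/dev/null; python3 -c "from plan import show;show()"
cat > psu.py <<'E'
from workcell import vision
from h import *
s=vision.snapshot("scene"); P=cloud(s); x,y,z=P[...,0],P[...,1],P[...,2]
m=(x>.44)&(x<.6)&(y>.22)&(y<.36)&(z>.04)&(z<.085)&(s["z_map"]>0)
q=P[m]; A=np.c_[q[:,0]-.522,q[:,1]-.295,np.ones(len(q))]
w=np.ones(len(q),bool)
for _ in range(8):
    c=np.linalg.lstsq(A[w],q[w,2],rcond=None)[0]; w=abs(A@c-q[:,2])<.003
print("psu top plane: slope x %.4f slope y %.4f z@mid %.4f n %d; front z %.4f"%(c[0],c[1],c[2],w.sum(),c[2]-.075*c[1]))
print("rect",rect(P,m&(abs(z-(c[0]*(x-.522)+c[1]*(y-.295)+c[2]))<.004)))
E
python3 psu.py
```

```text
t10.3 grip [591.   99.8  31.7] yaw 98.7 nd -3.0 F [-1.4 12.7  1.3] T [1.62 0.22 0.05] w 0.146 gf 79.8 q6 -0.16
psu top plane: slope x 0.0020 slope y -0.0511 z@mid 0.0700 n 618; front z 0.0738
rect (array([520.4, 290.4]), array([139.3, 158.8]), 0.2)
```

```bash
python3 plan.py "582 98.8 31.2 94.3 -3 4" "572.5 98.8 31.2 90 -3 4"
```

```text
t10.4 grip [591.   99.7  31.8] yaw 98.7 nd -3.0 F [-1.  12.5  2.1] T [1.51 0.22 0.05] w 0.143 gf 79.8 q6 -0.16
[[[0.0002,-0.0056,0.0003],[-0.0002,-0.0,0.0061]],[[0.0001,-0.0056,0.0003],[-0.0002,-0.0,0.0061]],[[0.0,-0.0056,0.0003],[-0.0002,-0.0,0.0061]],[[-0.0001,-0.0056,0.0003],[-0.0002,-0.0,0.0061]],[[0.0004,-0.0059,0.0],[-0.0003,-0.0,0.006]],[[0.0003,-0.0059,0.0],[-0.0003,-0.0,0.006]],[[0.0002,-0.0059,0.0],[-0.0003,-0.0,0.006]],[[0.0001,-0.0059,0.0],[-0.0003,-0.0,0.006]]]
```

```bash
python3 -m crank '[[[0,-0.0056,0],[0,0,0.006]],[[0,-0.0056,0],[0,0,0.006]],[[0,-0.0056,0],[0,0,0.006]],[[0,-0.0056,0],[0,0,0.006]],[[0,-0.0059,0],[0,0,0.006]],[[0,-0.0059,0],[0,0,0.006]],[[0,-0.0059,0],[0,0,0.006]],[[0,-0.0059,0],[0,0,0.006]],[[0,0,0],[0,0,0]]]' >/dev/null; python3 -c "from plan import show;show()"; python3 psu.py; python3 - <<'E'
from workcell import vision
import cv2,numpy as np
a=vision.snapshot("scene")["color"][150:270,260:400]; b=vision.snapshot("top")["color"][140:240,190:310]
cv2.imwrite("pics/tuck.png",np.hstack([cv2.resize(a,(560,480),interpolation=2),cv2.resize(b,(240,480),interpolation=2)]))
E
```

```text
t11.3 grip [574.4  96.5  32.4] yaw 90.0 nd -2.8 F [1.9 7.5 0.1] T [ 0.48 -0.4  -0.11] w 0.144 gf 79.5 q6 -0.01
psu top plane: slope x 0.0045 slope y -0.0435 z@mid 0.0695 n 724; front z 0.0727
rect (array([539.6, 289.9]), array([120.9, 138.9]), 90.1)
```

View pics/tuck.png

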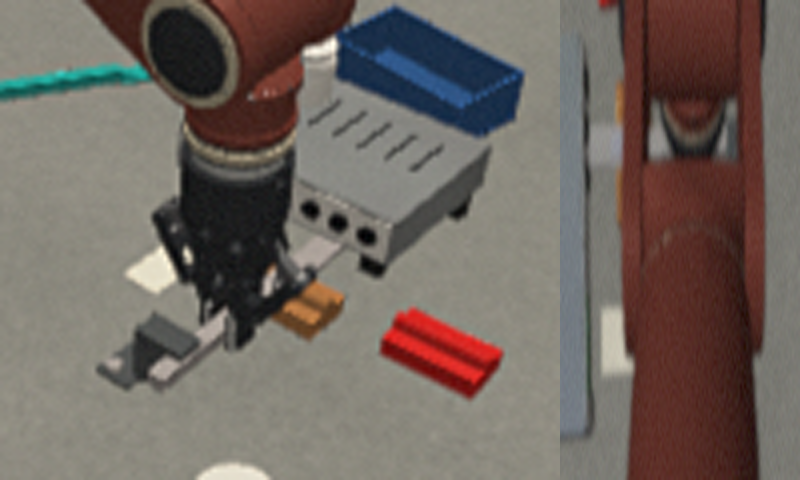

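The view shows the handle under the hook roof at crop (185,360) with the edge up. I'll seat it a little deeper, then raise it gently onto the roof and let go.

```bash
python3 plan.py "570.5 98.5 31.5 88.8 -3 3" "570.5 98.5 33.5 88.8 -1 4"
```

```text
t11.4 grip [574.4  96.5  32.3] yaw 90.0 nd -2.8 F [2.6 7.2 0.5] T [ 0.47 -0.42 -0.09] w 0.139 gf 79.5 q6 -0.01
[[[0.0017,-0.0032,0.0008],[-0.0003,0.0004,0.0023]],[[0.0016,-0.0032,0.0008],[-0.0003,0.0004,0.0023]],[[0.0016,-0.0032,0.0008],[-0.0003,0.0004,0.0023]],[[-0.0003,0.0,-0.0013],[0.0,-0.0028,-0.0]],[[-0.0004,0.0,-0.0013],[0.0,-0.0028,-0.0]],[[-0.0004,0.0,-0.0012],[0.0,-0.0028,-0.0]],[[-0.0004,0.0,-0.0012],[0.0,-0.0028,-0.0]]]
```

```bash
python3 -m crank '[[[0.0018,-0.0034,0.0008],[0,0,0.0023]],[[0.0018,-0.0034,0.0008],[0,0,0.0023]],[[0.0018,-0.0034,0.0008],[0,0,0.0023]],[[0,0,0],[0,0,0]]]' >/dev/null; python3 -c "from plan import show;show()"; python3 -m crank '[[[0,0,-0.0013],[0,-0.0028,0]],[[0,0,-0.0013],[0,-0.0028,0]],[[0,0,-0.0013],[0,-0.0028,0]],[[0,0,-0.0013],[0,-0.0028,0]],[[0,0,0],[0,0,0]]]' >/dev/null; python3 -c "from plan import show;show()";python3 -m crank '[[[0,0,-0.0013],[0,-0.0028,0]],[[0,0,-0.0013],[0,-0.0028,0]],[[0,0,0],[0,0,0]]]' >/dev/null; python3 -c "from plan import show;show()";python3 psu.py
```

```text
t11.8 grip [571.8  96.7  32.3] yaw 88.8 nd -2.6 F [ 5.1 -1.5  0.2] T [-0.69 -0.77 -0.2 ] w 0.147 gf 79.7 q6 0.02
t12.3 grip [571.5  97.   34.5] yaw 88.8 nd -0.5 F [ 3.7 -4.2  2.2] T [-0.9  -0.57 -0.32] w 0.147 gf 79.9 q6 0.05
t12.7 grip [571.5  97.   34.6] yaw 88.8 nd 0.5 F [ 7.  -5.6 -3.4] T [-0.71 -1.08 -0.3 ] w 0.146 gf 79.2 q6 0.07
psu top plane: slope x 0.0005 slope y -0.0324 z@mid 0.0686 n 730; front z 0.0711
rect (array([540. , 290.7]), array([120. , 138.6]), 90.2)
```

```bash
python3 -m crank '[[[0,0,0],[0,0,0]],[[0,0,0],[0,0,0]],[[0,0,0],[0,0,0]],[[0,0,0],[0,0,0]]]' -0.35 80 >/dev/null; python3 -c "from plan import show;show()"; python3 psu.py; python3 plan.py "571.5 97 140 88.8 0.5"
```

```text
t13.1 grip [568.8  99.3  33.6] yaw 88.8 nd 0.4 F [ 0.2 -0.5  0.5] T [0.01 0.01 0.  ] w 0.326 gf 0.0 q6 0.07
psu top plane: slope x 0.0047 slope y -0.0324 z@mid 0.0686 n 717; front z 0.0710
rect (array([540. , 291.1]), array([119. , 136.9]), 90.0)
t13.2 grip [568.9  99.3  33.6] yaw 88.8 nd 0.3 F [ 0.2 -0.1  0.6] T [ 0.01 -0.04 -0.02] w 0.327 gf 0.0 q6 0.07
[[[-0.0025,0.0017,-0.0886],[-0.0007,-0.0003,0.0001]],[[-0.0026,0.0019,-0.0886],[-0.0007,-0.0003,0.0001]],[[-0.0026,0.0021,-0.0886],[-0.0007,-0.0003,0.0001]]]
```

```bash
python3 -m crank '[[[-0.002,0.006,-0.02],[0,0,0]],[[0,0,-0.08],[0,0,0]],[[0,0,-0.09],[0,0,0]],[[0,0,-0.09],[0,0,0]],[[0,0,0],[0,0,0]]]' >/dev/null; python3 psu.py; python3 plan.py "611 -202.5 120 12.1 0" "611 -202.5 60 12.1 0"
```

```text
psu top plane: slope x 0.0024 slope y -0.0326 z@mid 0.0685 n 627; front z 0.0710
rect (array([521.3, 290.4]), array([138.6, 157.2]), 0.2)
t13.7 grip [574.9  99.4 150.4] yaw 88.8 nd 0.3 F [-0.4  0.5 -0. ] T [0.02 0.   0.08] w 0.330 gf 0.0 q6 0.07
[[[-0.0684,0.0096,0.0073],[0.0002,0.0001,0.0388]],[[-0.0667,0.0178,0.0073],[0.0002,0.0001,0.0388]],[[-0.064,0.0258,0.0073],[0.0002,0.0001,0.0388]],[[-0.0604,0.0334,0.0072],[0.0002,0.0001,0.0388]],[[-0.0559,0.0405,0.0072],[0.0002,0.0001,0.0388]],[[-0.0506,0.047,0.0071],[0.0002,0.0001,0.0388]],[[-0.0445,0.0528,0.0071],[0.0002,0.0001,0.0388]],[[-0.0378,0.0578,0.0071],[0.0002,0.0001,0.0388]],[[-0.0305,0.062,0.007],[0.0002,0.0001,0.0388]],[[-0.0227,0.0652,0.007],[0.0002,0.0001,0.0388]]]
[[[-0.0147,0.0675,0.0069],[0.0002,0.0001,0.0388]],[[0.0,-0.0,0.075],[0.0,0.0,0.0]],[[0.0,-0.0,0.075],[0.0,0.0,0.0]]]
```

```bash
python3 -m crank '[[[-0.068,0.01,0.007],[0,0,0.039]],[[-0.067,0.018,0.007],[0,0,0.039]],[[-0.064,0.026,0.007],[0,0,0.039]],[[-0.06,0.033,0.007],[0,0,0.039]],[[-0.056,0.04,0.007],[0,0,0.039]],[[-0.051,0.047,0.007],[0,0,0.039]],[[-0.044,0.053,0.007],[0,0,0.039]],[[-0.038,0.058,0.007],[0,0,0.039]],[[-0.03,0.062,0.007],[0,0,0.039]],[[-0.023,0.065,0.007],[0,0,0.039]]]' 0.2 60 >/dev/null; python3 -m crank '[[[-0.015,0.067,0.007],[0,0,0.038]],[[0,0,0],[0,0,0]],[[0,0,0.075],[0,0,0]],[[0,0,0],[0,0,0]],[[0,0,0],[0,0,0]]]' >/dev/null; python3 plan.py "611 -202.5 19.5 12.1 0 3"; python3 - <<'E'
from workcell import vision
from h import *
s=vision.snapshot("scene"); P=cloud(s); b=np.array(s["color"],int)
x,y,z=P[...,0],P[...,1],P[...,2]
m=(x>.57)&(x<.71)&(y>-.245)&(y<-.15)&(z>.018)&(z<.032)&(b[...,2]>b[...,0]+40)
print(rect(P,m),m.sum(),np.median(z[m]))
E
```

```text
t15.2 grip [ 605.6 -201.3   85. ] yaw 11.9 nd 0.6 F [-0.  -0.2  0.8] T [-0.02  0.05  0.02] w 0.600 gf 0.0 q6 0.93
[[[0.0049,0.0017,0.0545],[0.0002,0.0011,-0.0004]],[[0.0047,0.0018,0.0545],[0.0002,0.0011,-0.0004]],[[0.0045,0.0018,0.0545],[0.0002,0.0011,-0.0004]]]
(array([ 635.9, -198.4]), array([ 37.4, 109.8]), 12.8) 582 0.025912448843909947
```

```bash
python3 -m crank '[[[0.005,0.002,0.07],[0,0.001,0]],[[0.005,0.002,0.06],[0,0.001,0]],[[0.004,0.001,0.025],[0,0.001,0]],[[0,0,0.009],[0,0,0]],[[0,0,0],[0,0,0]]]' >/dev/null; python3 -c "from plan import show;show()"
python3 -m crank '[[[0,0,0],[0,0,0]],[[0,0,0],[0,0,0]],[[0,0,0],[0,0,0]],[[0,0,0],[0,0,0]],[[0,0,0],[0,0,0]]]' -1 60 >/dev/null;  python3 plan.py "611 -202.5 60 12.1 0 2" "500 60 70 91.4 0" "477 125 35 91.4 0"
```

```text
t15.8 grip [ 612.7 -203.8   21.6] yaw 11.8 nd -0.2 F [-0.9 -0.8  0.5] T [-0.01 -0.09 -0.01] w 0.599 gf 0.0 q6 0.93
t16.2 grip [ 613.6 -204.4   23. ] yaw 11.8 nd -0.3 F [0.  0.6 6. ] T [0.13 0.07 0.03] w 0.382 gf 60.4 q6 0.93
[[[-0.0026,-0.0028,-0.0463],[0.001,-0.0008,-0.0009]],[[-0.0027,-0.003,-0.0463],[0.001,-0.0008,-0.0009]],[[-0.0122,-0.0636,-0.0023],[0.0,0.0,-0.0401]],[[-0.0041,-0.0646,-0.0023],[0.0,0.0,-0.0401]],[[0.0041,-0.0646,-0.0023],[0.0,0.0,-0.0401]],[[0.0121,-0.0636,-0.0023],[0.0,0.0,-0.0401]],[[0.02,-0.0616,-0.0023],[0.0,0.0,-0.0401]],[[0.0276,-0.0586,-0.0023],[0.0,0.0,-0.0401]],[[0.0347,-0.0547,-0.0023],[0.0,0.0,-0.0401]],[[0.0413,-0.0499,-0.0023],[0.0,0.0,-0.0401]]]
[[[0.0473,-0.0443,-0.0023],[0.0,0.0,-0.0401]],[[0.0524,-0.038,-0.0023],[0.0,0.0,-0.0401]],[[0.0568,-0.0311,-0.0023],[0.0,0.0,-0.0401]],[[0.0819,-0.0268,0.0438],[0.0,0.0,0.0]],[[0.0819,-0.0268,0.0438],[0.0,0.0,0.0]]]
```

```bash
python3 -m crank '[[[-0.002,-0.003,-0.06],[0,0,0]],[[-0.002,-0.003,-0.1],[0,0,0]],[[-0.012,-0.064,-0.02],[0,0,-0.04]],[[-0.004,-0.065,-0.01],[0,0,-0.04]],[[0.004,-0.065,0],[0,0,-0.04]],[[0.012,-0.064,0],[0,0,-0.04]],[[0.02,-0.062,0],[0,0,-0.04]],[[0.028,-0.059,0],[0,0,-0.04]],[[0.035,-0.055,0],[0,0,-0.04]],[[0.041,-0.05,0],[0,0,-0.04]]]' >/dev/null; python3 -m crank '[[[0.047,-0.044,0],[0,0,-0.04]],[[0.052,-0.038,0],[0,0,-0.04]],[[0.057,-0.031,0],[0,0,-0.04]],[[0.08,-0.027,0],[0,0,0]],[[0.08,-0.027,0],[0,0,0]],[[0,0,0],[0,0,0]],[[0,0,0],[0,0,0]]]'>/dev/null;  python3 plan.py "477 122 60 91.2 0" "477 122 30 91.2 0 2"; cat > pk.py <<'E'
from workcell import vision
from h import *
for n in("scene","top"):
    s=vision.snapshot(n); P=cloud(s); b=np.array(s["color"],int); x,y,z=P[...,0],P[...,1],P[...,2]
    m=(x>.42)&(x<.53)&(y>.05)&(y<.3)&(b[...,2]>b[...,0]+40)&(z>.01)&(z<.12)
    if m.sum()>30: m&=(z>np.percentile(z[m],70)-.006); print(n,rect(P,m),m.sum(),"ztop %.4f"%np.median(z[m]),"ymin %.3f ymax %.3f"%(y[m].min(),y[m].max()))
E
python3 pk.py; python3 psu.py
```

```text
t17.9 grip [477.2 126.3  95. ] yaw 91.1 nd 0.3 F [ 0.5  0.5 -1.9] T [ 0.05 -0.02 -0.04] w 0.382 gf 59.6 q6 0.09
[[[-0.0101,-0.0012,0.0876],[0.001,0.0014,-0.0007]],[[0.0,-0.0,0.0375],[0.0,0.0,0.0]],[[0.0,-0.0,0.0375],[0.0,0.0,0.0]]]
scene (array([474.3, 142.8]), array([ 40.1, 105.6]), 91.3) 128 ztop 0.0979 ymin 0.090 ymax 0.196
psu top plane: slope x 0.0017 slope y -0.0344 z@mid 0.0685 n 1009; front z 0.0711
rect (array([520. , 290.3]), array([139.1, 159.4]), 0.2)
```

```bash
python3 -m crank '[[[-0.02,0,0.085],[0,0.001,0]],[[0,0,0.05],[0,0,0]],[[0,0,0.03],[0,0,0]],[[0,0,0.008],[0,0,0]],[[0,0,0],[0,0,0]],[[0,0,0],[0,0,0]]]' >/dev/null; python3 -c "from plan import show;show()"; python3 pk.py
```

```text
t18.7 grip [479.1 117.8  27.2] yaw 91.0 nd 0.0 F [ 0.   0.2 -1.3] T [-0.03  0.    0.02] w 0.384 gf 59.7 q6 0.07
scene (array([472. , 128.6]), array([ 60.4, 105.2]), 125.9) 127 ztop 0.0304 ymin 0.081 ymax 0.188
```

```bash
python3 -m crank '[[[0,-0.004,0.005],[0,0,0]],[[0,0,0.004],[0,0,0]],[[0,0,0],[0,0,0]]]' >/dev/null; python3 -c "from plan import show;show()"; python3 -m crank '[[[0.019,0,0],[0,0,0]],[[0.019,0,0],[0,0,0]],[[0.019,0,0],[0,0,0]],[[0.019,0,0],[0,0,0]],[[0,0,0],[0,0,0]]]' >/dev/null; python3 -c "from plan import show;show()"; python3 psu.py
```

```text
t19.1 grip [476.6 117.9  23. ] yaw 91.0 nd 0.0 F [-1.7 -0.5  3.6] T [0.07 0.28 0.06] w 0.385 gf 60.3 q6 0.07
t19.6 grip [476.4 149.8  23. ] yaw 91.0 nd -0.0 F [0.1 1.1 5.9] T [ 0.35  0.03 -0.  ] w 0.386 gf 60.3 q6 0.14
psu top plane: slope x -0.0012 slope y -0.0330 z@mid 0.0686 n 1041; front z 0.0711
rect (array([520., 290.]), array([139.9, 159.8]), 179.9)
```

```bash
python3 -m crank '[[[0.018,0,-0.001],[0,0,0]],[[0.018,0,0],[0,0,0]],[[0,0,0],[0,0,0]]]' >/dev/null; python3 -c "from plan import show;show()";python3 -m crank '[[[0.018,0,0],[0,0,0]],[[0.018,0,0],[0,0,0]],[[0.003,0,0],[0,0,0]],[[0,0,0],[0,0,0]]]' >/dev/null; python3 -c "from plan import show;show()"; python3 psu.py;python3 - <<'E'
from workcell import vision
import cv2,numpy as np
s=vision.snapshot("scene"); a=s["color"][150:270,260:400]; b=vision.snapshot("top")["color"][140:240,190:310]
cv2.imwrite("pics/pk.png",np.hstack([cv2.resize(a,(560,480),interpolation=2),cv2.resize(b,(240,480),interpolation=2)]))
E
python3 pk.py
```

```text
t19.9 grip [475.7 163.9  23. ] yaw 91.0 nd -0.0 F [-0.6  1.8  5.6] T [ 0.4 -0.  -0. ] w 0.386 gf 60.2 q6 0.17
t20.4 grip [475.5 178.4  23. ] yaw 91.0 nd 0.1 F [ 0.1 -1.7  5.6] T [-0.12 -0.07  0.07] w 0.387 gf 60.5 q6 0.20
psu top plane: slope x 0.0034 slope y -0.0332 z@mid 0.0686 n 933; front z 0.0711
rect (array([520.5, 290.3]), array([138. , 159.3]), 0.6)
scene (array([475.1, 174.4]), array([39. , 65.5]), 89.4) 115 ztop 0.0261 ymin 0.142 ymax 0.207
```

View pics/pk.png

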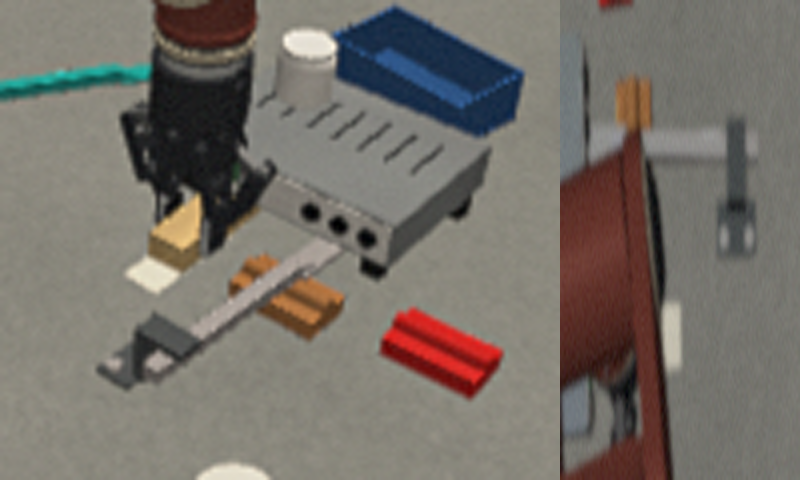

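The view shows the packer under the edge at crop (180,235), in line with the tape. The bar still runs from the hook (165,365) over the fulcrum to the edge.

```bash
python3 -m crank '[[[0,0,0],[0,0,0]],[[0,0,0],[0,0,0]],[[0,0,0],[0,0,0]]]' 0.1 80 >/dev/null; python3 -m crank '[[[0,0,-0.06],[0,0,0]],[[-0.03,0,-0.1],[0,0,0]],[[-0.05,0,-0.11],[0,0,0]],[[0,0,0],[0,0,0]],[[0,0,0],[0,0,0]]]' >/dev/null; python3 pk.py; python3 psu.py; python3 - <<'E'
from workcell import vision
from h import *
s=vision.snapshot("scene"); P=cloud(s); x,y,z=P[...,0],P[...,1],P[...,2]
for y0 in range(0,225,12):
    m=(abs(y-y0/1e3)<.006)&(x>.54)&(x<.61)&(z>.028)&(z<.046)
    if m.sum()>2: print(y0,np.round([x[m].min(),x[m].max(),np.percentile(z[m],80)],4),m.sum())
E
python3 plan.py "571.5 98 120 89 0"
```

```text
scene (array([476.2, 185. ]), array([39. , 87.3]), 92.5) 210 ztop 0.0256 ymin 0.142 ymax 0.229
top (array([463. , 208.5]), array([ 9.9, 27.7]), 89.0) 46 ztop 0.0262 ymin 0.195 ymax 0.222
psu top plane: slope x 0.0001 slope y -0.0281 z@mid 0.0687 n 1026; front z 0.0708
rect (array([520.7, 289.9]), array([138.7, 159.5]), 0.7)
12 [0.5617 0.5766 0.039 ] 18
24 [0.5416 0.5815 0.0417] 32
36 [0.5404 0.5834 0.0431] 28
48 [0.5479 0.5813 0.0419] 4
60 [0.5649 0.5785 0.0405] 13
72 [0.5649 0.5788 0.0405] 19
84 [0.5645 0.5779 0.0406] 21
96 [0.5645 0.5794 0.0406] 17
108 [0.566  0.5796 0.0405] 21
120 [0.5646 0.5796 0.0407] 18
132 [0.5654 0.5808 0.0413] 21
144 [0.5664 0.581  0.0404] 21
156 [0.5665 0.5812 0.0407] 16
168 [0.5437 0.6082 0.0399] 22
180 [0.5695 0.5855 0.0383] 15
192 [0.563  0.5857 0.0349] 13
204 [0.5639 0.5848 0.0318] 19
216 [0.5419 0.6031 0.0336] 22
t21.6 grip [474.1 146.3 128.6] yaw 91.0 nd 0.1 F [0.5 0.  0.3] T [-0.02  0.01 -0.02] w 0.547 gf 0.0 q6 0.13
[[[-0.0417,0.0804,0.0072],[-0.0001,0.0001,0.0037]],[[-0.0407,0.0809,0.0072],[-0.0001,0.0001,0.0037]],[[-0.0398,0.0814,0.0072],[-0.0001,0.0001,0.0037]]]
```

```bash
python3 -m crank '[[[-0.042,0.08,0.007],[0,0,0.004]],[[-0.041,0.081,0.007],[0,0,0.004]],[[-0.04,0.081,0.007],[0,0,0.004]],[[0,0,0],[0,0,0]],[[0,0,0],[0,0,0]]]' -0.2 80 >/dev/null; python3 plan.py "572 98 60 89 0 2" "572 98 36 89 0 3"
```

```text
t22.1 grip [571.8  97.5 120.7] yaw 88.8 nd 0.0 F [-0.4  0.3 -1. ] T [ 0.   -0.03  0.  ] w 0.401 gf 0.0 q6 0.06
[[[0.0008,0.0003,0.0759],[-0.0001,0.0001,-0.0006]],[[0.0007,0.0003,0.0759],[-0.0001,0.0001,-0.0006]],[[0.0,-0.0,0.02],[0.0,0.0,0.0]],[[0.0,-0.0,0.02],[0.0,0.0,0.0]],[[0.0,-0.0,0.02],[0.0,0.0,0.0]]]
```

```bash
python3 -m crank '[[[0.001,0,0.076],[0,0,0]],[[0.001,0,0.076],[0,0,0]],[[0,0,0.02],[0,0,0]],[[0,0,0.02],[0,0,0]],[[0,0,0.02],[0,0,0]],[[0,0,0],[0,0,0]],[[0,0,0],[0,0,0]]]' >/dev/null;  python3 -c "from plan import show;show()"; python3 -m crank '[[[0,0,0],[0,0,0]],[[0,0,0],[0,0,0]],[[0,0,0],[0,0,0]],[[0,0,0],[0,0,0]],[[0,0,0],[0,0,0]]]' -1 80 >/dev/null; python3 plan.py "572 98 32 89 -3 5" "581.5 98.5 32 93.5 -3 4" "591 99.8 32 98.2 -3 4"
```

```text
t22.8 grip [573.5  98.3  38.9] yaw 88.8 nd 0.0 F [-1.2 -0.3  0.7] T [-0.   -0.01  0.06] w 0.407 gf 0.0 q6 0.06
t23.3 grip [573.4  98.2  39.2] yaw 88.9 nd 0.1 F [-2.5 -0.3  5.6] T [-0.04  0.5   0.28] w 0.142 gf 80.1 q6 0.06
[[[0.0004,-0.0007,0.0036],[0.0003,0.0034,-0.0001]],[[0.0003,-0.0007,0.0036],[0.0003,0.0034,-0.0001]],[[0.0003,-0.0007,0.0036],[0.0003,0.0034,-0.0001]],[[0.0003,-0.0007,0.0036],[0.0003,0.0034,-0.0001]],[[0.0002,-0.0007,0.0036],[0.0003,0.0034,-0.0001]],[[0.0004,0.0059,0.0],[0.0003,0.0,-0.0062]],[[0.0003,0.0059,0.0],[0.0003,0.0,-0.0062]],[[0.0002,0.0059,0.0],[0.0003,0.0,-0.0062]],[[0.0001,0.0059,0.0],[0.0003,0.0,-0.0062]],[[0.0004,0.0059,0.0],[0.0003,0.0,-0.0065]]]
[[[0.0003,0.0059,0.0],[0.0003,0.0,-0.0065]],[[0.0002,0.0059,0.0],[0.0003,0.0,-0.0065]],[[0.0001,0.0059,0.0],[0.0003,0.0,-0.0065]]]
```

```bash
python3 -m crank '[[[0.0003,0,0.0023],[0,0.0034,0]],[[0.0003,0,0.0023],[0,0.0034,0]],[[0.0003,0,0.0023],[0,0.0034,0]],[[0.0003,0,0.0023],[0,0.0034,0]],[[0.0003,0,0.0023],[0,0.0034,0]],[[0,0,0],[0,0,0]]]' >/dev/null;  python3 -c "from plan import show;show()"; python3 -m crank '[[[0,0.006,0],[0,0,-0.0062]],[[0,0.006,0],[0,0,-0.0062]],[[0,0.006,0],[0,0,-0.0062]],[[0,0.006,0],[0,0,-0.0062]],[[0,0.006,0],[0,0,-0.0062]],[[0,0.006,0],[0,0,-0.0062]],[[0,0.006,0],[0,0,-0.0062]],[[0,0.006,0],[0,0,-0.0062]],[[0,0,0],[0,0,0]]]' >/dev/null; python3 -c "from plan import show;show()"; python3 psu.py; python3 plan.py "591.5 99.5 44 98.2 5 8"
```

```text
t23.9 grip [573.6  97.7  35.1] yaw 88.9 nd -3.0 F [-4.2 -1.2  8.4] T [-0.11  0.67  0.5 ] w 0.140 gf 80.6 q6 0.01
t24.8 grip [590.4  98.6  34.3] yaw 97.9 nd -2.9 F [-9.9 -3.1 11. ] T [0.04 1.74 0.83] w 0.143 gf 81.2 q6 -0.15
psu top plane: slope x 0.0034 slope y -0.0593 z@mid 0.0706 n 630; front z 0.0751
rect (array([520.1, 290.6]), array([138.5, 159.4]), 0.2)
t24.9 grip [590.4  98.6  34.3] yaw 97.9 nd -2.9 F [-9.6 -2.3 10.3] T [-0.04  1.66  0.82] w 0.144 gf 81.2 q6 -0.15
[[[-0.0004,0.0004,-0.0031],[0.0002,-0.0055,-0.0002]],[[-0.0005,0.0004,-0.0031],[0.0002,-0.0055,-0.0002]],[[-0.0005,0.0004,-0.0031],[0.0002,-0.0055,-0.0002]],[[-0.0006,0.0004,-0.0031],[0.0002,-0.0055,-0.0002]],[[-0.0006,0.0004,-0.003],[0.0002,-0.0055,-0.0002]],[[-0.0007,0.0004,-0.003],[0.0002,-0.0055,-0.0002]],[[-0.0007,0.0004,-0.003],[0.0002,-0.0055,-0.0002]],[[-0.0008,0.0004,-0.003],[0.0002,-0.0055,-0.0002]]]
```

```bash
cat > barpos.py <<'E'
from workcell import vision
from h import *
s=vision.snapshot("scene"); P=cloud(s); x,y,z=P[...,0],P[...,1],P[...,2]
for y0 in range(0,84,8):
    m=(abs(y-y0/1e3)<.005)&(x>.584)&(x<.63)&(z>.015)&(z<.12)&(s["z_map"]>0)
    if m.sum()>2: print(y0,np.round([x[m].min(),x[m].max(),np.percentile(z[m],80)],4),m.sum())
E
python3 barpos.py
```

```text
16 [0.5961 0.6109 0.0292] 23
24 [0.5965 0.6089 0.0306] 18
32 [0.5937 0.6089 0.0318] 21
40 [0.5938 0.6063 0.0322] 22
48 [0.5924 0.6059 0.0324] 20
56 [0.5894 0.6048 0.0329] 20
64 [0.5894 0.6032 0.0344] 20
72 [0.584  0.6135 0.1114] 36
80 [0.584  0.623  0.1091] 114
```

```bash
python3 -m crank '[[[-0.0005,0.0003,-0.003],[0,-0.0055,0]],[[-0.0005,0.0003,-0.003],[0,-0.0055,0]],[[-0.0005,0.0003,-0.003],[0,-0.0055,0]],[[-0.0005,0.0003,-0.003],[0,-0.0055,0]],[[-0.0005,0,-0.003],[0,-0.0055,0]],[[-0.0005,0,-0.003],[0,-0.0055,0]],[[-0.0005,0,-0.003],[0,-0.0055,0]],[[0,0,0],[0,0,0]]]' >/dev/null; python3 -c "from plan import show;show()"; python3 psu.py; python3 -m crank '[[[0,0,-0.0035],[0,-0.007,0]],[[0,0,-0.0035],[0,-0.007,0]],[[0,0,-0.0035],[0,-0.007,0]],[[0,0,-0.0035],[0,-0.007,0]],[[0,0,0],[0,0,0]]]' >/dev/null; python3 -c "from plan import show;show()"; python3 psu.py;python3 barpos.py
```

```text
t25.7 grip [590.3 100.   42.7] yaw 97.9 nd 4.0 F [-11.2  -1.9  10.1] T [0.23 1.92 0.63] w 0.141 gf 81.3 q6 -0.03
psu top plane: slope x 0.0024 slope y -0.0163 z@mid 0.0670 n 590; front z 0.0683
rect (array([520. , 290.3]), array([139.3, 159.6]), 179.8)
t26.2 grip [591.6 102.5  48.3] yaw 97.7 nd 9.0 F [-4.1 -0.1  5.6] T [0.52 0.89 0.18] w 0.144 gf 80.1 q6 0.06
psu top plane: slope x 0.0011 slope y 0.0061 z@mid 0.0662 n 566; front z 0.0657
rect (array([520. , 290.3]), array([139.3, 159.6]), 180.0)
16 [0.598  0.6113 0.0585] 22
24 [0.5962 0.6113 0.0601] 20
32 [0.5939 0.6095 0.0588] 17
40 [0.5963 0.6083 0.0577] 14
48 [0.5934 0.607  0.056 ] 17
56 [0.5925 0.6062 0.0553] 17
64 [0.5915 0.605  0.0539] 15
72 [0.5901 0.6037 0.0534] 17
80 [0.5878 0.6029 0.052 ] 14
```

```bash
python3 -m crank '[[[0,0,-0.003],[0,-0.007,0]],[[0,0,-0.003],[0,-0.007,0]],[[0,0,0],[0,0,0]]]' >/dev/null; python3 -c "from plan import show;show()"; python3 -m crank '[[[-0.012,0,0],[0,0,0]],[[-0.018,0,0],[0,0,0]],[[-0.018,0,0],[0,0,0]],[[-0.018,0,0],[0,0,0]],[[0,0,0],[0,0,0]]]' >/dev/null; python3 -c "from plan import show;show()"; python3 psu.py; python3 plan.py "597 68 100 98 5" "597 50 150 98 0" "480 -180 150 88 0" "412.5 -258 120 87.8 0" "412.5 -258 60 87.8 0"
```

```text
t26.6 grip [592.2 103.7  50.7] yaw 97.6 nd 11.6 F [-2.6 -1.4  6.1] T [0.54 0.66 0.18] w 0.144 gf 80.3 q6 0.10
t27.1 grip [595.9  76.6  55.5] yaw 97.6 nd 11.6 F [ 0.3 -0.7  3.4] T [0.51 0.11 0.  ] w 0.144 gf 79.8 q6 0.05
psu top plane: slope x 0.0033 slope y 0.0019 z@mid 0.0661 n 612; front z 0.0659
rect (array([520. , 289.7]), array([139. , 159.6]), 0.0)
t27.2 grip [595.9  76.6  55.5] yaw 97.6 nd 11.6 F [ 0.9 -1.2  4.1] T [ 0.4   0.07 -0.04] w 0.146 gf 79.8 q6 0.06
[[[-0.0383,0.0006,-0.105],[0.0038,0.0368,-0.0022]],[[-0.0256,-0.0031,-0.0604],[-0.0,0.0139,0.0]],[[-0.0229,-0.0031,-0.0615],[-0.0,0.0139,0.0]],[[-0.0881,-0.0616,-0.0],[0.0,-0.0,0.0093]],[[-0.0899,-0.059,-0.0],[0.0,-0.0,0.0093]],[[-0.0915,-0.0564,-0.0],[0.0,-0.0,0.0093]],[[-0.0932,-0.0537,-0.0],[0.0,-0.0,0.0093]],[[-0.0947,-0.051,-0.0],[0.0,-0.0,0.0093]],[[-0.0961,-0.0482,-0.0],[0.0,-0.0,0.0093]],[[-0.0669,-0.0539,0.025],[0.0,-0.0,0.0004]]]
[[[-0.067,-0.0539,0.025],[0.0,-0.0,0.0004]],[[-0.067,-0.0538,0.025],[0.0,-0.0,0.0004]],[[0.0,-0.0,0.075],[0.0,0.0,0.0]],[[0.0,-0.0,0.075],[0.0,0.0,0.0]]]
```

```bash
python3 -m crank '[[[-0.03,0,-0.06],[0,0,0]],[[-0.02,0,-0.06],[0,0.02,0]],[[-0.02,0,-0.06],[0,0.02,0]],[[-0.02,0,-0.06],[0,0.024,0]],[[-0.088,-0.062,0],[0,0,0.009]],[[-0.09,-0.059,0],[0,0,0.009]],[[-0.091,-0.056,0],[0,0,0.009]],[[-0.093,-0.054,0],[0,0,0.009]],[[-0.095,-0.051,0],[0,0,0.009]],[[-0.096,-0.048,0],[0,0,0.009]]]' >/dev/null; python3 -m crank '[[[0,0,0],[0,0,0]],[[0,0,0],[0,0,0]]]' >/dev/null;  python3 plan.py  "412.5 -258 120 87.8 0" "412.5 -258 70 87.8 0"; python3 psu.py; python3 pk.py
```

```text
t28.4 grip [ 478.3 -177.1  152.5] yaw 87.9 nd -0.1 F [-0.2  0.7 -4.3] T [-0.09  0.02  0.02] w 0.136 gf 79.1 q6 -0.47
[[[-0.0695,-0.0527,0.0265],[0.0009,-0.0002,0.0002]],[[-0.0695,-0.0526,0.0267],[0.0009,-0.0002,0.0002]],[[-0.0695,-0.0525,0.0268],[0.0009,-0.0002,0.0002]],[[0.0,-0.0,0.0625],[0.0,0.0,0.0]],[[0.0,-0.0,0.0625],[0.0,0.0,0.0]]]
psu top plane: slope x 0.0003 slope y -0.0003 z@mid 0.0663 n 1118; front z 0.0663
rect (array([520.2, 290. ]), array([139.7, 159.4]), 0.0)
scene (array([475.4, 182.7]), array([36.5, 83.4]), 91.8) 197 ztop 0.0258 ymin 0.142 ymax 0.224
top (array([476. , 183.4]), array([34. , 76.2]), 91.9) 428 ztop 0.0264 ymin 0.145 ymax 0.222
```

```bash
python3 -m crank '[[[-0.07,-0.053,0.027],[0,0,0]],[[-0.07,-0.053,0.027],[0,0,0]],[[-0.069,-0.052,0.027],[0,0,0]],[[0,0,0.06],[0,0,0]],[[0,0,0.06],[0,0,0]],[[0,0,0],[0,0,0]],[[0,0,0],[0,0,0]]]' >/dev/null;  python3 plan.py "412.5 -258 48 87.8 0" "412.5 -258 42.5 87.8 0 3"
```

```text
t29.2 grip [ 414.9 -256.8   72.5] yaw 88.1 nd -0.1 F [-0.  -0.  -2.4] T [-0.09  0.   -0.04] w 0.142 gf 79.2 q6 -0.68
[[[-0.0033,-0.0069,0.0612],[0.0032,-0.0007,0.0018]],[[0.0,-0.0,0.0046],[0.0,0.0,0.0]],[[0.0,-0.0,0.0046],[0.0,0.0,0.0]],[[0.0,-0.0,0.0046],[0.0,0.0,0.0]]]
```

```bash
python3 -m crank '[[[-0.003,-0.006,0.04],[0.002,0,0.001]],[[0,0,0.02],[0,0,0]],[[0,0,0.0046],[0,0,0]],[[0,0,0.0046],[0,0,0]],[[0,0,0.0046],[0,0,0]],[[0,0,0],[0,0,0]],[[0,0,0],[0,0,0]]]' >/dev/null;  python3 -c "from plan import show;show()"
```

```text
t29.9 grip [ 412.9 -259.1   43.8] yaw 87.8 nd -0.1 F [-0.8  1.8  0.3] T [-0.    0.12 -0.09] w 0.142 gf 79.9 q6 -0.68
```

Force is rising from -2.4 to 0.3 N, so the bar is on the rest. I'll release, retreat and take a last look.

```bash
python3 -m crank '[[[0,0,0.001],[0,0,0]],[[0,0,0],[0,0,0]],[[0,0,0],[0,0,0]],[[0,0,0],[0,0,0]],[[0,0,0],[0,0,0]]]' 0 80 >/dev/null; python3 -m crank '[[[0,0,-0.08],[0,0,0]],[[0,0,-0.12],[0,0,0]],[[0,0,-0.12],[0,0,0]],[[-0.12,0,0],[0,0,0]],[[-0.12,0,0],[0,0,0]],[[-0.12,0,0],[0,0,0]],[[0,0,0],[0,0,0]],[[0,0,0],[0,0,0]]]' >/dev/null; python3 -c "from plan import show;show()"; python3 - <<'E'
from workcell import vision
from h import *
s=vision.snapshot("top"); P=cloud(s); H=P[...,2]
m=np.zeros(H.shape,bool); m[222:240,340:445]=1; m&=(H>.033); print("bar",rect(P,m),np.percentile(H[m],[10,50,90]))
cv2.imwrite("pics/end.png",s["color"])
E
python3 psu.py
```

```text
t31.2 grip [ 406.  -403.6  170. ] yaw 87.7 nd -0.2 F [ 0.4  0.  -0.9] T [ 0.06 -0.02  0.03] w 0.500 gf 0.0 q6 -0.88
bar (array([ 407. , -143.8]), array([ 46.8, 392.6]), 92.3) [0.03494588 0.04300053 0.04601985]
psu top plane: slope x -0.0008 slope y 0.0021 z@mid 0.0663 n 1121; front z 0.0662
rect (array([520., 290.]), array([139.8, 160. ]), 0.0)
```

View pics/end.png

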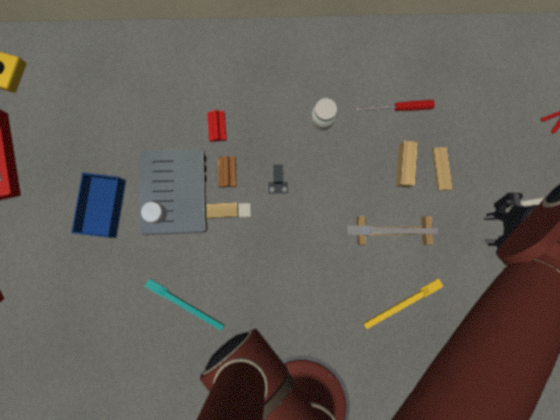

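The bar lies flat on its rest (392,230). The supply is level on the packer (225,210), and the tin, jar and toolbox are in place.

```bash
python3 -c "
from workcell import bot
print(bot.close_job())"
```

```text
the job is handed in; nothing more can be done
None
```

The job is handed in (verdict not shown to me): the supply measures level on the middle packer, about 32 mm under the edge on the tape's line, and the bar lies flat on its rest; the tin, jar and toolbox look undisturbed.

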